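Close up the spice niche

ROBOT

A 7-joint arm with a two-finger parallel gripper is mounted at the origin on the work surface. World frame = base frame: x ahead of the robot, y to its left, z up, the work surface at z = 0. Lengths are in m, angles in rad, forces in N, time in s.
With the tool pointing down it reaches from about 0.4 to 0.75 m from the base axis. Payload 19.5 kg.
Tool frame: the origin (TCP) lies midway between the tips of the shut fingers; the grasp point (between the pads) lies 19 mm behind it; z points along the fingers, y is the line along which they close (so a half turn about z gives the same grasp; the last joint's range is limited). The gripper opens to 85 mm and grips with 20 to 120 N. Pads are 22 mm wide; open, the fingers measure 114 mm over their backs; the gripper's body (76 mm by 85 mm) begins 54 mm behind the grasp point. The pads swing forward as they close: fully open they stand 13 mm farther back than shut.
Start: joints at [1.186, 0.707, -0.028, 1.485, 0.022, 0.951, -0.075], TCP at [0.193, -0.542, 0.231] pointing down, gripper open.
Joint ranges: [-2.71, 2.71], [-0.32, 2.16], [-1.57, 1.52], [0, 2.45], [-1.46, 4.6], [0, 2.02], [-2.83, 2.83]. Speed limits (rad/s): [1.89, 1.89, 2.57, 2.57, 3.01, 3.01, 3.01].

INTERFACE

Orientations are given as a 3x3 rotation matrix whose columns are the frame's x, y, z axes.
In Python, from workcell import * gives the robot as it stands. Calls block until the motion is done:
- move_ptp(position, orientation): joint-space move of the TCP to a pose.
- servo_line(position, attitude=None, velocity=0.15, guard=None): straight line of the TCP; attitude=None keeps the orientation; velocity is the mean speed in m/s. With guard (N) it stops when the force on the tool has changed by that much, and returns True; else False.
- movej(angles): joint-space move.
- command_gripper(opening, strength=None): opening from 0.0 (shut) to 1.0 (fully open); strength is the grip in N (None keeps the last); returns when the fingers have stopped.
- hold(seconds).
- solve_ik(position, orientation): joint angles nearest the present ones, or None.
- camera(name): name is "scene" or "top" or "wrist"; returns the picture (480x640x3 uint8, red, green, blue); there is no depth.
- camera_info(name): a dict with "mtx" (3x3 intrinsics, pixels), "camera_from_world" (4x4, takes a point from world to camera coordinates). Camera axes: x right, y down, z forward; pixel columns grow to the right and rows downward; lengths in m; the calibration is good to about 2 mm. A picture is of the moment at which its call begins: read the wrist's pose just before it. camera_info takes no time and is no camera call; for the wrist camera it gives the pose at the moment of the call.
A pose or a line that the arm cannot do raises Unreachable and nothing moves.
- finish_job(): hands the job in; it is judged then, once.
Readings, each from a call of its own:
- read_clock(): time.
- read_qpos(): joint angles.
- read_qd(): joint speeds.
- read_joint_efforts(): joint torques, N m.
- read_eef_pos(): TCP position.
- read_eef_rot(): TCP orientation.
- read_force(): force on the tool from outside, world axes, zero at the start.
- read_torque(): the same for the moment, N m.
- read_finger_gap(): opening from 0.0 (shut) to 1.0 (fully open).
- read_grip_force(): force on a finger pad.
Only numpy, scipy, OpenCV 4.12 (cv2) and the standard library are available. Lean on these libraries where they do the work, as an engineer would, in place of code of your own. Each camera call takes 0.05 s, during which the arm holds its last target. There are 200 camera calls.

TASK

Close up the spice niche: slide its glass door wide open, put a yellow stopper into the neck of every jar standing there and press each one fully home so that its flange lies on the rim; press the steel masala dabba's lid, which is standing proud, fully down too, then slide the glass door fully shut again. Spare stoppers may stay on the counter; leave the jars standing upright in their bay, and leave the bell cup, saucer and tumbler where they are.

Things in the scene. Friction and masses are not known exactly. Their poses are not given: they have to be found in the camera images.
- niche: low marble niche, fixed, 260 (x) x 480 (y) mm, open above. Origin under its centre, y along its length. Floor 12 mm thick; end walls 158 mm high at y = +-231 mm; two steel rails along y at x = +-119 mm, top at z = 155 mm; a 42 mm high sill along x = +124 mm. The jars stand in the +y half (the jar bay), the masala dabba in the -y half
- door (a joint): travel of the glass door (m) along the niche's -y direction: 0 = fully shut, over the jar bay (pane centre at niche y = +110 mm); 0.22 = wide open, over the dabba bay (pane centre at niche y = -110 mm). Pane 250 (x) x 220 (y) x 6 mm, lying flat on the rails, its top 162 mm above the counter; needs about 2 N to slide and stays where left
- door_handle (a point): top centre of the door's aluminium handle, an upright bar 70 mm long along niche x, 20 mm thick along niche y, standing 40 mm above the pane's top; the point moves with the door and is 202 mm above the counter
- dabba: round steel masala dabba (spice box), fixed, 148 mm diameter, in the -y half of the niche; origin at the centre of its underside
- dabba_lid_top (a point): centre of the dabba lid's flat top (lid 154 mm diameter), 100 mm above the counter when proud, 92 mm when fully down; moves with the lid
- dabba_lid (a joint): how far the dabba's lid is pressed down (m): 0 = standing 8 mm proud, 0.008 = fully home. Stiff: takes about 7 N at its middle and stays where left
- jar1: clear glass jar, loose, 0.5 kg, 74 mm diameter, 90 mm high, open neck 57 mm outside, bore 45 mm. Origin under its centre, z up. A stiff sealing disc 12 mm below the rim stops a stopper merely set in, 8 mm proud; about 6 N on the stopper (10 N is ample) drives the disc down for good. Stopper fully home: its origin 70 mm above the jar's. May be absent
- jar2: clear glass jar, loose, 0.5 kg, 74 mm diameter, 90 mm high, open neck 57 mm outside, bore 45 mm. Origin under its centre, z up. A stiff sealing disc 12 mm below the rim stops a stopper merely set in, 8 mm proud; about 6 N on the stopper (10 N is ample) drives the disc down for good. Stopper fully home: its origin 70 mm above the jar's. May be absent
- jar3: clear glass jar, loose, 0.5 kg, 74 mm diameter, 90 mm high, open neck 57 mm outside, bore 45 mm. Origin under its centre, z up. A stiff sealing disc 12 mm below the rim stops a stopper merely set in, 8 mm proud; about 6 N on the stopper (10 N is ample) drives the disc down for good. Stopper fully home: its origin 70 mm above the jar's. May be absent
- stopper1: yellow push-in stopper, loose, 80 g (weighted foot), 60 mm high, all alike. Origin at the centre of its foot, z up. Tapered plug 36 mm (foot) to 41 mm diameter, 20 mm high; then a flange 56 mm diameter, 8 mm thick; then a round knob 30 mm diameter, 32 mm high (28 to 60 mm above the foot). Starts upright on the counter to the robot's right
- stopper2: yellow push-in stopper, loose, 80 g (weighted foot), 60 mm high, all alike. Origin at the centre of its foot, z up. Tapered plug 36 mm (foot) to 41 mm diameter, 20 mm high; then a flange 56 mm diameter, 8 mm thick; then a round knob 30 mm diameter, 32 mm high (28 to 60 mm above the foot). Starts upright on the counter to the robot's right
- stopper3: yellow push-in stopper, loose, 80 g (weighted foot), 60 mm high, all alike. Origin at the centre of its foot, z up. Tapered plug 36 mm (foot) to 41 mm diameter, 20 mm high; then a flange 56 mm diameter, 8 mm thick; then a round knob 30 mm diameter, 32 mm high (28 to 60 mm above the foot). Starts upright on the counter to the robot's right
- bell_cup: small brass-look bell cup, 68 mm diameter, 74 mm high, a bystander; origin under its centre
- saucer: white melamine saucer, 140 mm diameter, 18 mm high, a bystander; origin under its centre
- tumbler: steel tumbler, 72 mm diameter, 100 mm high, a bystander; origin under its centre
Not all that is in view belongs to the job. What is shaped like the stopper3 but blue or green is not meant.

How it is judged:
On the way, in this order (a step that is already met when the one before it is completed fails the run):
1. the glass door is slid wide open (at least 0.18 m) (value of joint door above 0.18 m), for 0.2 s.
2. every jar present has a stopper fully home (((horizontal distance between stopper1 and jar1 below 0.006 m and z of stopper1 in the frame of jar1 between 0.066 and 0.0725 m and angle between the z axis of stopper1 and the z axis of jar1, either way round below 0.1 rad and linear speed of stopper1 below 0.02 m/s) or (horizontal distance between stopper2 and jar1 below 0.006 m and z of stopper2 in the frame of jar1 between 0.066 and 0.0725 m and angle between the z axis of stopper2 and the z axis of jar1, either way round below 0.1 rad and linear speed of stopper2 below 0.02 m/s) or (horizontal distance between stopper3 and jar1 below 0.006 m and z of stopper3 in the frame of jar1 between 0.066 and 0.0725 m and angle between the z axis of stopper3 and the z axis of jar1, either way round below 0.1 rad and linear speed of stopper3 below 0.02 m/s)) and ((horizontal distance between stopper1 and jar2 below 0.006 m and z of stopper1 in the frame of jar2 between 0.066 and 0.0725 m and angle between the z axis of stopper1 and the z axis of jar2, either way round below 0.1 rad and linear speed of stopper1 below 0.02 m/s) or (horizontal distance between stopper2 and jar2 below 0.006 m and z of stopper2 in the frame of jar2 between 0.066 and 0.0725 m and angle between the z axis of stopper2 and the z axis of jar2, either way round below 0.1 rad and linear speed of stopper2 below 0.02 m/s) or (horizontal distance between stopper3 and jar2 below 0.006 m and z of stopper3 in the frame of jar2 between 0.066 and 0.0725 m and angle between the z axis of stopper3 and the z axis of jar2, either way round below 0.1 rad and linear speed of stopper3 below 0.02 m/s)) and ((horizontal distance between stopper1 and jar3 below 0.006 m and z of stopper1 in the frame of jar3 between 0.066 and 0.0725 m and angle between the z axis of stopper1 and the z axis of jar3, either way round below 0.1 rad and linear speed of stopper1 below 0.02 m/s) or (horizontal distance between stopper2 and jar3 below 0.006 m and z of stopper2 in the frame of jar3 between 0.066 and 0.0725 m and angle between the z axis of stopper2 and the z axis of jar3, either way round below 0.1 rad and linear speed of stopper2 below 0.02 m/s) or (horizontal distance between stopper3 and jar3 below 0.006 m and z of stopper3 in the frame of jar3 between 0.066 and 0.0725 m and angle between the z axis of stopper3 and the z axis of jar3, either way round below 0.1 rad and linear speed of stopper3 below 0.02 m/s))), for 0.2 s.
At the end, for the whole second after the job is handed in: every jar present stands upright in the jar bay with a stopper fully home (within 2.5 mm of the rim and upright), the dabba's lid is pressed down (within 1.8 mm of home) and the glass door is shut (within 10 mm) (all of step 2 and angle between each of jar1, jar2, jar3's own z axis and vertical below 0.1 rad and z of each of jar1, jar2, jar3 in the frame of niche below 0.02 m and y of each of jar1, jar2, jar3 in the frame of niche above 0 m and value of joint dabba_lid above 0.0062 m and value of joint door below 0.01 m and velocity of joint door below 0.01 m/s); the robot touches nothing.
It fails at once if the brass-look bell cup is disturbed (moved more than 30 mm) (distance of bell_cup from where it was at the start of the episode above 0.03 m).
It fails at once if the saucer is disturbed (moved more than 30 mm) (distance of saucer from where it was at the start of the episode above 0.03 m).
It fails at once if the steel tumbler is disturbed (moved more than 30 mm) (distance of tumbler from where it was at the start of the episode above 0.03 m).
It fails at once if a jar is knocked over (angle between any of jar1, jar2, jar3's own z axis and vertical above 0.6 rad).
Of jar1, jar2, jar3 only 2 to 3 are there at a start; the rules pass over those that are not, and their reading is None.
At some moment in a run one of stopper1, stopper2, stopper3 may be knocked a few centimetres aside while the robot is not near it.
It also fails if it takes over 210 s, if anything falls off the work surface, if the arm or the gripper's body presses on something with over 40 N, if the wrist force passes 120 N, or if a joint passes its speed limit or range.

## Working session

There is one attempt and no reset: what is moved stays moved. The work goes in short steps, each a Python script; the robot and the scene stay as the last script left them, time stands still between calls to the robot, and variables do not carry over. Pictures are saved under pics/ and viewed, at most 14 in all, crops included, and the job is handed in when it is done.

```bash
mkdir -p pics; ls; python3 - <<'E'
from workcell import *
import cv2,numpy as np
np.set_printoptions(precision=4,suppress=True)
for n in ["scene","top"]:
    im=camera(n); cv2.imwrite(f"pics/{n}0.png",im[:,:,::-1])
    i=camera_info(n); print(n,i["mtx"],i["camera_from_world"])
print(read_clock(),read_eef_pos(),read_eef_rot(),read_finger_gap())
E
```

```text
pics
scene [[576.0432   0.     314.4516]
 [  0.     576.0432 238.5063]
 [  0.       0.       1.    ]] [[-0.6487  0.7609  0.0136  0.3167]
 [ 0.6099  0.5305 -0.5887 -0.2564]
 [-0.4552 -0.3736 -0.8082  1.6904]
 [ 0.      0.      0.      1.    ]]
top [[623.9231   0.     322.7071]
 [  0.     623.9231 243.2264]
 [  0.       0.       1.    ]] [[-0.0031 -1.      0.0039  0.0431]
 [-0.9827  0.0023 -0.1851  0.5432]
 [ 0.1851 -0.0044 -0.9827  1.8235]
 [ 0.      0.      0.      1.    ]]
0.1 [ 0.1932 -0.5413  0.2309] [[ 0.9418  0.3361 -0.0004]
 [ 0.3361 -0.9418  0.0009]
 [-0.     -0.001  -1.    ]] 0.9967292813736303
```

View pics/scene0.png

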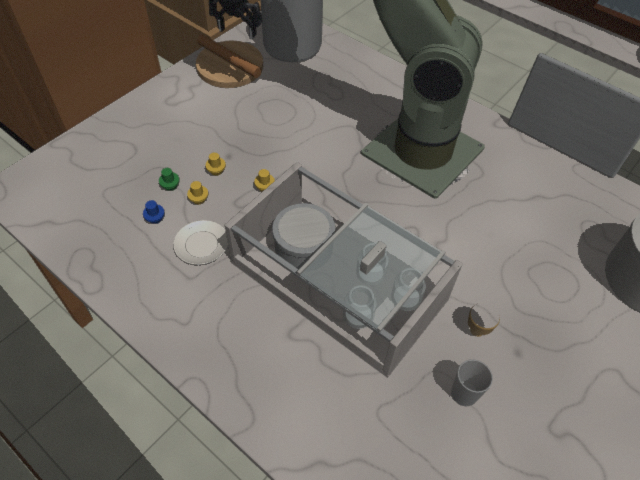

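View pics/top0.png

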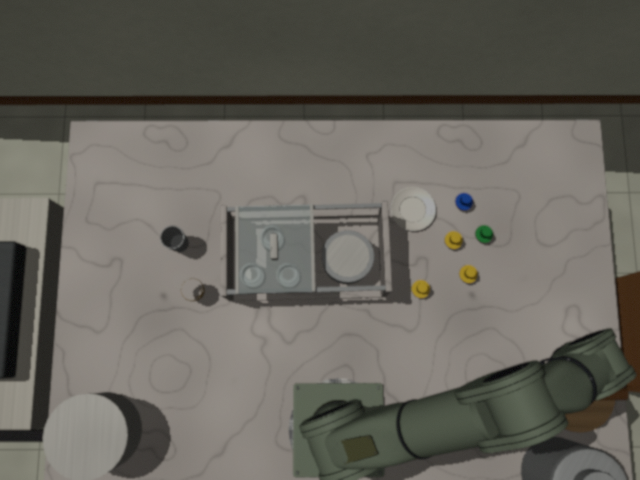

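The scene view and the top view agree. There are three jars under the pane (top view ≈(252,273), (288,275), (273,240)). The handle is at (274,246) and the dabba at (349,256). Candidates for stoppers are yellow (421,289), (470,274) and (454,240), plus blue (464,202) and green (485,235). Only the yellow ones fit the description.

```bash
cat > h.py <<'E'
from workcell import *
import cv2, numpy as np
np.set_printoptions(precision=4,suppress=True)
class V:
    """a picture with its calibration"""
    def __init__(s,name):
        i=camera_info(name); s.K=i["mtx"]; s.T=i["camera_from_world"]; s.im=camera(name)
        s.hsv=cv2.cvtColor(s.im,cv2.COLOR_RGB2HSV)
    def ray(s,uv):
        R=s.T[:3,:3]; d=R.T@np.linalg.solve(s.K,[uv[0],uv[1],1.]); return -R.T@s.T[:3,3], d/np.linalg.norm(d)
    def at(s,uv,z):
        c,d=s.ray(uv); return c+d*(z-c[2])/d[2]
    def px(s,p):
        q=s.K@(s.T[:3,:3]@np.asarray(p)+s.T[:3,3]); return q[:2]/q[2]
    def blobs(s,lo,hi,amin=30):
        m=cv2.inRange(s.hsv,np.array(lo),np.array(hi))
        n,l,st,c=cv2.connectedComponentsWithStats(m)
        return [(c[i],st[i]) for i in range(1,n) if st[i][4]>=amin]
    def save(s,f): cv2.imwrite("pics/"+f,s.im[:,:,::-1])
def meet(*rays):
    """least-squares point of rays, rms miss"""
    A=[np.eye(3)-np.outer(d,d) for c,d in rays]
    p=np.linalg.solve(sum(A),sum(a@c for a,(c,d) in zip(A,rays)))
    return p,np.sqrt(np.mean([np.sum((a@(p-c))**2) for a,(c,d) in zip(A,rays)]))
YLO,YHI=(18,120,80),(34,255,255)
def down(yaw):
    """tool down, tool x axis at yaw in the plane"""
    c,s=np.cos(yaw),np.sin(yaw); return np.array([[c,s,0],[s,-c,0],[0,0,-1.]])
E
python3 - <<'E'
from h import *
t,s=V("top"),V("scene")
bt,bs=t.blobs(YLO,YHI),s.blobs(YLO,YHI)
for c,st in bt: 
    print("top",c,st[4],t.at(c,.03))
    for d,su in bs:
        p,e=meet(t.ray(c),s.ray(d))
        if e<.006: print("   pair",d,su[4],p,e)
for n,uv in dict(handle=(274,246),j1=(252,273),j2=(288,275),j3=(273,240),dab=(349,256),bell=(197,292),tum=(174,239),sau=(413,210),c1=(224,207),c2=(388,205),c3=(389,293),c4=(224,297)).items(): print(n,t.at(uv,.2 if n=="handle" else .1 if n[0]!="c" else .158))
print(s.px([.4,-.1,.1]))
i=camera_info("wrist"); T=i["camera_from_world"]; print(i["mtx"]); Rt=read_eef_rot(); c=-T[:3,:3].T@T[:3,3]
print("cam in tool",Rt.T@(c-read_eef_pos()), T[:3,:3]@Rt)
E
```

```text
top [453.1959 239.7878] 245 [ 0.557  -0.3556  0.03  ]
   pair [197.2215 192.4715] 316 [ 0.5567 -0.3553  0.0309] 9.269044919998738e-05
top [468.0476 273.7421] 252 [ 0.4527 -0.396   0.03  ]
   pair [214.9141 163.5464] 291 [ 0.4525 -0.3957  0.0318] 9.231284874274318e-05
top [420.3035 288.6187] 257 [ 0.4081 -0.2507  0.03  ]
   pair [263.3688 179.5894] 263 [ 0.4081 -0.2508  0.034 ] 0.0008754493211824437
handle [0.5077 0.1766 0.2   ]
j1 [0.4468 0.2469 0.1   ]
j2 [0.4407 0.1426 0.1   ]
j3 [0.544  0.1872 0.1   ]
dab [ 0.496  -0.0346  0.1   ]
bell [0.392  0.4041 0.1   ]
tum [0.5476 0.4767 0.1   ]
sau [ 0.6333 -0.2252  0.1   ]
c1 [0.6291 0.3239 0.158 ]
c2 [ 0.6341 -0.1452  0.158 ]
c3 [ 0.3815 -0.1423  0.158 ]
c4 [0.3715 0.3172 0.158 ]
[307.549  189.6203]
[[408.793    0.     324.5782]
 [  0.     408.793  240.8469]
 [  0.       0.       1.    ]]
cam in tool [ 0.0741 -0.0003 -0.1427] [[-0.0002  1.     -0.0002]
 [-0.9582 -0.0003 -0.2862]
 [-0.2862  0.0002  0.9582]]
```

Each stopper triangulates to about 0.03 m, which is the middle of the knob and flange, so that is plausible. Next is a wrist view over the niche to measure the handle and jars from two places.

```bash
python3 - <<'E'
from h import *
move_ptp([0.48,0.16,0.38],down(0)); print(read_clock(),read_eef_pos())
a=V("wrist"); a.save("w1.png")
E
```

```text
2.925 [0.4802 0.1594 0.3799]
```

View pics/w1.png

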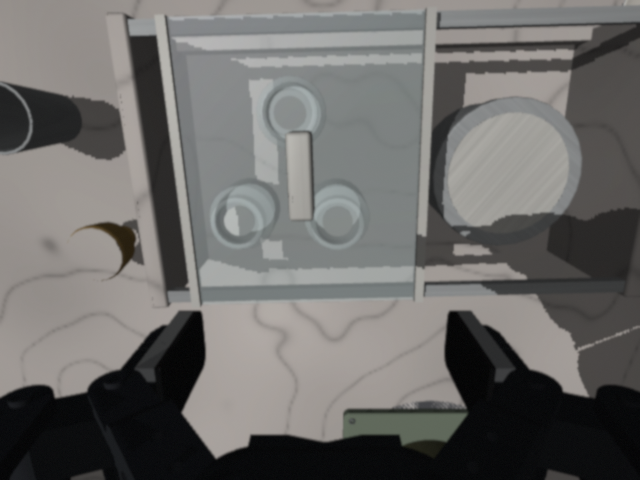

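The wrist view shows the handle bar at (300,175), three jar mouths at about (293,110), (240,215) and (338,213), and the dabba at (515,170). I'll segment the handle in two wrist views and the top view for its height, then the niche direction.

```bash
python3 - <<'E'
from h import *
def handle(v,uv):
    im=v.im.astype(int); m=((im[...,0]-im[...,2]>4)&(im.mean(2)>140)).astype(np.uint8)
    u0,v0=map(int,uv); r=np.zeros_like(m); r[v0-70:v0+70,u0-45:u0+45]=1
    n,l,st,c=cv2.connectedComponentsWithStats(m*r)
    k=1+np.argmax(st[1:,4]); pts=np.argwhere(l==k)[:,::-1].astype(np.float32)
    return cv2.minAreaRect(pts),st[k]
a=V("wrist"); ha,sa=handle(a,a.px([.508,.177,.2])); print(ha,sa)
move_ptp([0.48,0.10,0.38],down(0)); b=V("wrist"); hb,sb=handle(b,b.px([.508,.177,.2])); print(hb,sb); b.save("w2.png")
print(meet(a.ray(ha[0]),b.ray(hb[0])))
print(a.at(ha[0],.2),b.at(hb[0],.2),read_clock())
for uv in [(109,15),(128,13),(168,305),(152,305)]: print(a.at(uv,.158))
E
```

```text
((298.124755859375, 175.9947967529297), (84.7597885131836, 21.481359481811523), 87.61405944824219) [ 286  134   24   85 1773]
((220.51705932617188, 175.9982147216797), (86.1265869140625, 21.265823364257812), 84.0938491821289) [ 206  134   29   86 1737]
(array([0.5113, 0.1806, 0.2021]), np.float64(7.276112678628614e-05))
[0.511  0.1808 0.2   ] [0.5111 0.1812 0.2   ] 3.425
[0.6337 0.332  0.158 ]
[0.6351 0.3167 0.158 ]
[0.38  0.313 0.158]
[0.38   0.3286 0.158 ]
```

The handle is at (0.511, 0.181, 0.202), matching the stated 202 mm. The dabba lid is uncovered now, so I'll locate it in two views and press it first.

```bash
python3 - <<'E'
from h import *
def lid(v,p):
    u=v.px(p); r=77e-3*v.K[0,0]/(v.T[:3]@np.append(p,1))[2]
    g=cv2.GaussianBlur(cv2.cvtColor(v.im,cv2.COLOR_RGB2GRAY),(5,5),0)
    x0,y0=(u-1.7*r).astype(int).clip(0); w=int(3.4*r); c=cv2.HoughCircles(g[y0:y0+w,x0:x0+w],cv2.HOUGH_GRADIENT,1.5,200,param1=80,param2=15,minRadius=int(.75*r),maxRadius=int(1.15*r))
    return (c[0,0,:2]+[x0,y0] if c is not None else None), r, c
p=[.496,-.035,.1]
t=V("top"); ct,r,c=lid(t,p); print(ct,r,c)
a=V("wrist"); ca,r,c=lid(a,p); print(ca,r,c)
move_ptp([0.48,-.05,.36],down(0)); b=V("wrist"); cb,r,c=lid(b,p); print(cb,r,c); b.save("w3.png")
print(meet(t.ray(ct),a.ray(ca),b.ray(cb)),meet(a.ray(ca),b.ray(cb)))
E
```

```text
[361.75 241.75] 26.43698083353156 [[[57.75 30.75 27.4 ]]]
[446.75 169.25] 74.65775101522782 [[[117.75 119.25  75.85]]]
[302.25 173.75] 78.2126363434633 [[[125.25 126.75  77.8 ]]]
(array([ 0.5152, -0.0374,  0.1414]), np.float64(0.0258360842914042)) (array([ 0.5024, -0.0266,  0.0919]), np.float64(0.0010100229966548617))
```

View pics/w3.png

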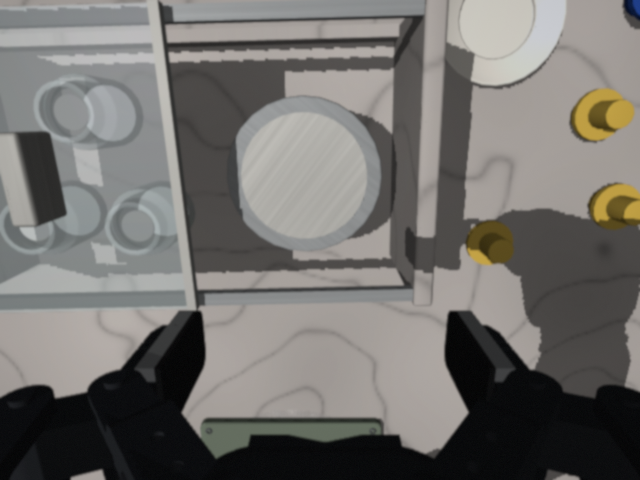

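The lid ring spans about (236–382, 97–250) with its centre at (308,174), so world ≈(0.502, −0.03). Height comes out at about 0.092–0.1, which fits. Pressing it now.

```bash
python3 - <<'E'
from h import *
b=V("wrist"); q=b.at((307,174),.1); print(q); x,y=q[:2]
command_gripper(0.0,40); move_ptp([x,y,.2],down(0)); f0=read_force()
servo_line([x,y,.115],velocity=.12)
print("contact",servo_line([x,y,.096],velocity=.02,guard=3),read_eef_pos(),read_force()-f0)
print("home",servo_line([x,y,.089],velocity=.02,guard=14),read_eef_pos(),read_force()-f0); hold(.2)
print(read_eef_pos(),read_force()-f0)
servo_line([x,y,.2]); print(read_clock())
E
```

```text
[ 0.5022 -0.0311  0.1   ]
contact True [ 0.5021 -0.0311  0.0977] [ 1.8359  0.1211 -1.0172]
home True [ 0.502  -0.0311  0.0919] [-0.8155  0.3162 13.1048]
[ 0.502  -0.0311  0.0919] [-1.7367  0.1319 15.2113]
8.8417
```

The lid went home: the tip stopped at z=0.0919 under about 15 N. Now the door, gripping the handle across its thickness.

```bash
python3 - <<'E'
from h import *
yw=.013; ax=np.array([-np.sin(yw),np.cos(yw),0]); H=np.array([.5113,.1806,0])
command_gripper(.7,30)
move_ptp(H+[0,0,.26],down(yw)); servo_line(H+[0,0,.174],velocity=.12)
command_gripper(0,30); print(read_finger_gap(),read_grip_force(),read_eef_pos())
print(servo_line(H+[0,0,.174]-.216*ax,velocity=.1,guard=25),read_eef_pos(),read_force())
hold(.3); command_gripper(.7); servo_line(H+[0,0,.30]-.216*ax)
move_ptp([.45,.19,.38],down(0)); a=V("wrist"); a.save("j1.png"); print(read_clock())
E
```

```text
0.2293137695174909 30.161688029766083 [0.5114 0.1806 0.1745]
True [ 0.5163 -0.0161  0.1745] [0.2537 5.1418 6.502 ]
16.1667
```

View pics/j1.png

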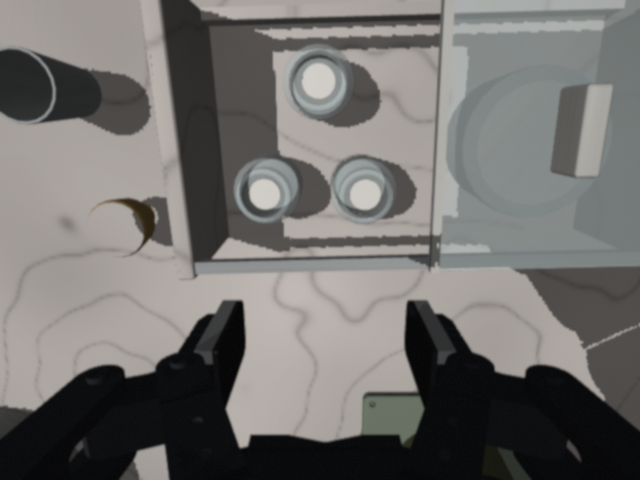

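The door moved 0.197 m to its end stop. It started about 20 mm open, since the wall geometry puts the shut handle at y≈0.20. Jar mouths show as white sealing discs at (319,82), (264,193) and (365,194). Next I'll triangulate them from several wrist positions.

```bash
cat >> h.py <<'E'
def discs(v,amin=300):
    """white sealing discs: bright, round blobs"""
    m=(v.im.min(2)>215).astype(np.uint8); out=[]
    for c in cv2.findContours(m,cv2.RETR_EXTERNAL,cv2.CHAIN_APPROX_NONE)[0]:
        a=cv2.contourArea(c); (x,y),r=cv2.minEnclosingCircle(c)
        if a>amin and a>.75*np.pi*r*r: out.append((np.array(cv2.fitEllipse(c)[0]),2*r))
    return out
E
python3 - <<'E'
from h import *
vs=[]
for p in ([.45,.19,.38],[.45,.14,.36],[.40,.19,.36]):
    move_ptp(p,down(0)); v=V("wrist"); vs.append((v,discs(v))); print([(c,d) for c,d in vs[-1][1]])
for c,d in vs[0][1]:
    g=vs[0][0].at(c,.09); R=[vs[0][0].ray(c)]
    for v,D in vs[1:]:
        R+= [v.ray(e) for e,_ in D if np.linalg.norm(v.at(e,.09)-g)<.02]
    print(g,len(R),*meet(*R), "diam@.09", d/408.8*(vs[0][0].T[:3]@np.append(g,1))[2])
print(read_clock())
E
```

```text
[]
[]
[]
17.2833
```

```bash
python3 - <<'E'
import cv2
im=cv2.imread("pics/j1.png")
for p in [(319,82),(264,193),(365,194),(319,62),(300,200),(390,120)]: print(p,im[p[1],p[0]])
for x in range(285,355,3): print(x,im[82,x].tolist(),end=' ')
E
```

```text
(319, 82) [199 205 208]
(264, 193) [198 204 207]
(365, 194) [195 201 204]
(319, 62) [156 158 155]
(300, 200) [76 78 80]
(390, 120) [159 164 170]
285 [172, 173, 171] 288 [161, 162, 159] 291 [115, 115, 111] 294 [140, 140, 133] 297 [142, 143, 138] 300 [146, 147, 144] 303 [198, 203, 206] 306 [201, 206, 210] 309 [200, 206, 209] 312 [200, 206, 209] 315 [200, 206, 208] 318 [200, 206, 208] 321 [200, 205, 208] 324 [199, 205, 208] 327 [199, 205, 208] 330 [199, 205, 207] 333 [197, 203, 205] 336 [146, 148, 144] 339 [141, 142, 137] 342 [170, 169, 162] 345 [155, 155, 148] 348 [94, 94, 91] 351 [89, 90, 88] 354 [79, 80, 81]
```

```bash
sed -i 's/>215/>180/' h.py; cat > jars.py <<'E'
from h import *
vs=[]
for p in ([.40,.19,.36],[.45,.14,.36],[.45,.22,.38]):
    move_ptp(p,down(0)); v=V("wrist"); vs.append((v,discs(v)))
print([len(D) for v,D in vs]); out=[]
for c,d in vs[0][1]:
    g=vs[0][0].at(c,.09); R=[vs[0][0].ray(c)]
    for v,D in vs[1:]:
        R+= [v.ray(e) for e,_ in D if np.linalg.norm(v.at(e,.09)-g)<.02]
    p,e=meet(*R); out.append(p)
    print(g,len(R),p,e, "diam", d/408.8*(vs[0][0].T[:3]@np.append(g,1))[2],[v.at(e,.09)[:2] for v,D in vs for e,_ in D if np.linalg.norm(v.at(e,.09)-g)<.02])
print(read_clock()); np.save("jars.npy",[o for o in out if abs(o[2]-.09)<.012])
E
python3 jars.py
```

```text
[3, 3, 3]
[0.4471 0.1462 0.09  ] 3 [0.4474 0.1464 0.0919] 0.00016097843597105563 diam 0.03191655569010165 [array([0.4471, 0.1462]), array([0.4471, 0.1465]), array([0.4471, 0.1459])]
[0.4478 0.2535 0.09  ] 3 [0.4482 0.2529 0.0926] 0.00020260889151025514 diam 0.032659092645476895 [array([0.4478, 0.2535]), array([0.4477, 0.2536]), array([0.4479, 0.2529])]
[0.5604 0.1952 0.09  ] 3 [0.5599 0.1952 0.0931] 0.00022243174515801134 diam 0.03415204865861543 [array([0.5604, 0.1952]), array([0.5602, 0.1957]), array([0.5605, 0.1948])]
18.4917
```

Three jars are present, with disc centres at z≈0.092 against 0.090 expected, a ray miss of 0.2 mm and consistent positions. Next, the stoppers from the wrist camera. In the earlier wrist picture w3 the yellow candidates were (602,113), (617,207) and (490,243), with a blue one at the top-right corner (635,5). The yellow ones match the description, and I'll confirm with a crop.

```bash
python3 - <<'E'
from h import *
command_gripper(1.0)
move_ptp([.45,-.33,.34],down(0)); v=V("wrist"); 
for c,st in v.blobs(YLO,YHI): print(c,st,v.at(c,.03))
cv2.imwrite("pics/s1.png",cv2.resize(v.im[0:300,160:560,::-1],None,fx=2,fy=2,interpolation=cv2.INTER_CUBIC)); print(read_clock())
E
```

```text
[349.4991 115.6547] [ 324   89   52   54 2152] [ 0.5278 -0.3548  0.03  ]
[384.4593 183.9863] [ 360  160   50   49 1894] [ 0.4553 -0.395   0.03  ]
[255.5893 222.9594] [ 232  200   49   47 1675] [ 0.4106 -0.2498  0.03  ]
20.9167
```

View pics/s1.png

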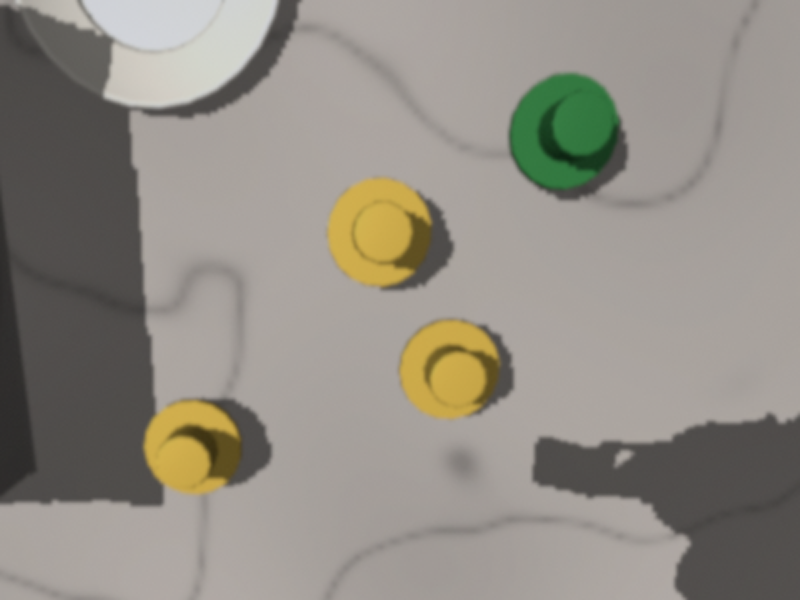

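The crop confirms three yellow stoppers and a green look-alike at crop (565,130); the blue one is out of frame. The stopper now at (0.528,−0.355) was knocked about 3 cm from (0.557,−0.356), so I'll re-measure each one with the camera directly overhead just before grasping.

```bash
cat > pick.py <<'E'
from h import *
import sys
def find(p):
    """look at a stopper from straight above; flange and knob are concentric there"""
    for _ in range(2):
        move_ptp([p[0]-.074,p[1],.27],down(0)); v=V("wrist")
        b=[v.at(c,.03) for c,st in v.blobs(YLO,YHI,800)]
        q=min(b,key=lambda q:np.linalg.norm(q[:2]-p[:2])); d=np.linalg.norm(q[:2]-p[:2]); p=q[:2]
        if d<.006: break
    return p
def job(p,jar,zt=.032):
    command_gripper(.8); p=find(np.array(p)); print("stopper",p,"clock",read_clock())
    servo_line([*p,.14],velocity=.25); servo_line([*p,zt],velocity=.12,guard=8)
    z0=read_eef_pos()[2]; command_gripper(0,50); print("grasp z",z0,"gap mm",85*read_finger_gap(),read_grip_force())
    servo_line([*p,.30],velocity=.25); move_ptp([*jar,.30],down(0)); servo_line([*jar,z0+.115],velocity=.2); hold(.1)
    f0=read_force(); g=servo_line([*jar,z0+.092],velocity=.03,guard=8); print("in",g,read_eef_pos()-[*jar,z0],read_force()-f0)
    if g and read_eef_pos()[2]-z0>.096: return print("STUCK")
    g=servo_line([*jar,z0+.080],velocity=.02,guard=15); print("home",g,read_eef_pos()-[*jar,z0],read_force()-f0)
    command_gripper(.55); servo_line([*jar,.19],velocity=.15); command_gripper(0)
    hold(.1); f0=read_force(); servo_line([*jar,.152],velocity=.1,guard=8)
    g=servo_line([*jar,.139],velocity=.015,guard=11); print("press: knob top z",read_eef_pos()[2],g,read_force()-f0)
    servo_line([*jar,.30],velocity=.25); print("clock",read_clock())
E
python3 - <<'E'
from pick import *
print(solve_ik([.5603,.1952,.114],down(0)) is not None)
job([.455,-.395],[.5603,.1952])
E
```

```text
True
stopper [ 0.455  -0.3954] clock 21.825
grasp z 0.03277086564316729 gap mm 28.595799559946336 48.813825845718384
in False [0.0001 0.0001 0.0922] [-0.889  -1.0651 -0.9451]
home True [0.0003 0.     0.0816] [-2.2489 -1.3266  9.597 ]
press: knob top z 0.1419727783382325 True [-2.8773 -0.5845 10.9835]
clock 33.4667
```

The first stopper is home: knob top at 0.1420 under 11 N, against 0.142 expected. Now the other two.

```bash
python3 - <<'E'
from pick import *
job([.528,-.355],[.448,.2533])
job([.4106,-.250],[.447,.1462])
command_gripper(.7); move_ptp([.42,.14,.36],down(0)); V("wrist").save("d1.png")
E
```

```text
stopper [ 0.528 -0.355] clock 36.1917
grasp z 0.03279044829904388 gap mm 28.61585264585993 48.916502594947815
in False [0.     0.     0.0921] [0.4467 0.1514 0.1963]
home True [0.0002 0.0001 0.0816] [-1.2675 -0.088  11.9057]
press: knob top z 0.1419568414443896 True [-1.4338  0.0839 11.065 ]
clock 47.8833
stopper [ 0.4096 -0.2498] clock 50.4667
grasp z 0.032685361474255145 gap mm 28.585586712811015 48.66600215435028
in False [0.0001 0.     0.0921] [ 0.2609 -0.1291  0.3629]
home True [ 0.0002 -0.0003  0.0813] [ 0.6856 -2.5397  6.4795]
press: knob top z 0.1419179510305854 True [-2.1763  0.5123  9.6892]
clock 61.4333
```

View pics/d1.png

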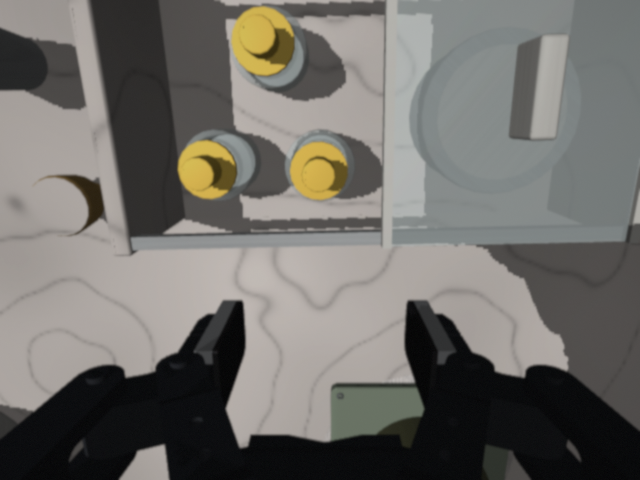

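All three stoppers sit flat on their jars, at (262,42), (207,170) and (319,170). The knob tops are at 0.142, clear of the pane's underside. The handle top is at about (552,85). Now closing the door until its end stop.

```bash
python3 - <<'E'
from h import *
v=V("wrist"); h=v.at((552,86),.202); print("handle",h)
yw=.013; ax=np.array([-np.sin(yw),np.cos(yw),0]); H=np.array([h[0],h[1],0])
assert abs(h[1]+.018)<.012
command_gripper(.8,30); move_ptp(H+[0,0,.26],down(yw)); servo_line(H+[0,0,.175],velocity=.12,guard=8)
command_gripper(0,30); print(85*read_finger_gap(),read_grip_force(),read_eef_pos())
P=read_eef_pos()*[1,1,0]+[0,0,.175]
print(servo_line(P+.205*ax,velocity=.1,guard=25),read_eef_pos())
print(servo_line(P+.235*ax,velocity=.04,guard=20),read_eef_pos(),read_force())
hold(.3); e=read_eef_pos(); command_gripper(.7); servo_line(e*[1,1,0]+[0,0,.30]); 
move_ptp([.45,.14,.40],down(0)); V("wrist").save("e1.png"); t=V("top"); cv2.imwrite("pics/e2.png",t.im[:,:,::-1])
print(read_clock())
E
```

```text
handle [ 0.5156 -0.0161  0.202 ]
19.78749970680037 29.937943518161774 [ 0.5156 -0.0161  0.1753]
False [0.5107 0.1893 0.1753]
True [0.5103 0.2038 0.1753] [-1.2838 -5.7878  9.9177]
70.075
```

View pics/e1.png

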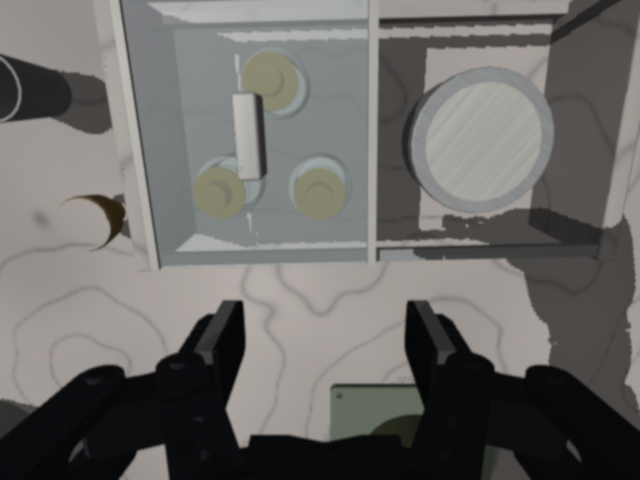

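The door travelled 0.220 m, its whole range, and the pane now meets the end wall at (130–155, 0–265) over three stoppered jars. The lid was pressed to 0.0919 earlier. The arm is clear, so I'm handing in.

```bash
python3 -c "
from h import *
print(finish_job(),read_clock())"
```

```text
the job is handed in; nothing more can be done
the job is handed in; nothing more can be done
```

I've handed in the job after about 70 s of robot time; no verdict came back. The arm's readings show all three jars stoppered and pressed home, the dabba lid fully down and the glass door slid wide open and then fully shut.

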